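# Gauge the slab roller's gap

## Robot

A 6-joint arm with a two-finger parallel gripper is mounted at the origin on the work surface. World frame = base frame: x ahead of the robot, y to its left, z up, the work surface at z = 0. Lengths are in m, angles in rad, forces in N, time in s.
With the tool pointing down it reaches from about 0.35 to 0.775 m from the base axis. Payload 7.3 kg.
Tool frame: the origin (TCP) lies at the very end of the fingers, on their centre line; the grasp point (between the pads) lies 19 mm behind it (robot.tcp_to_grasp is the distance from the TCP to the grasp point, in m); z points along the fingers, y is the direction in which the jaws open and shut (so a half turn about z gives the same grasp; the last joint's range is limited). The gripper opens to 92 mm and grips with 3 to 60 N. Pads are 19 mm wide; open, the fingers measure 130 mm over their backs; the gripper's body (75 mm by 190 mm) begins 47 mm behind the grasp point.
Start: joints at [-1.308, 0.342, 1.524, -0, 1.275, -0.146], TCP at [0.209, -0.482, 0.227] pointing down, gripper open.
Joint ranges: [-2.53, 2.53], [-0.77, 2.02], [0.04, 2.7], [-1, 4.14], [0.28, 2.66], [-3.11, 3.11]. Speed limits (rad/s): [2.57, 2.57, 3.14, 3.14, 3.14, 3.14].

## Interface

Orientations are given as [roll, pitch, yaw] about the fixed x, y, z axes, in that order (R = Rz(yaw) Ry(pitch) Rx(roll)).
In Python, from cell import robot gives the robot as it stands.
- The arm moves only by the tool arm_command, never from a script. Its argument "motion" is a list that holds one entry, the list of rows, each a list of 7 numbers: the turn, a rotation vector about the tool's x, y, z in units of 90 degrees (1.0 is 90 degrees), then the shift along the tool's x, y, z in units of 30 cm (1.0 is 30 cm), then the opening, from -1 (shut) to 1 (fully open). In form: [[[wx, wy, wz, tx, ty, tz, grip], ...]]. A call has 1 to 8 rows; each row is the pose to reach, as a shift and turn from the pose commanded when the call began, along the tool's axes at that moment; what a row does not reach only later rows make up. A row lasts 1/10 s, in which the tool goes at most 50 mm and 8.59 degrees, less where a joint would pass 70% of its speed; a pose out of reach is approached as far as the arm can. A call with a number of a shift or a turn outside -1 to 1 is refused whole. A call with a gripper value outside its range is refused whole. The fingers move at their own pace and stop on an object; "grip_force" is the grip in N (left out, the last holds). Time passes only in rows, so rows that repeat a pose let the fingers close. It gives the time, the measured TCP pose, the force and the opening at its end, in the units of the state.
- robot.observe(): the state, without advancing time (a new reading comes with each control period).
- robot.read_camera(name): name is "scene" or "side" or "wrist"; returns a dict with "image" (480x640x3 uint8, red, green, blue), "z_map" (480x640 float32, m along the optical axis (not along the pixel's ray), 0 where there is no reading), "fov_y" (degrees; the focal length in pixels is half the picture's height over the tangent of half this angle, whatever the lens; pixels are square), "cx", "cy" (the principal point, pixels), "cam_to_world" (4x4, takes a point from camera to world coordinates). Camera axes: x right, y down, z forward; pixel columns grow to the right and rows downward; lengths in m; the calibration is good to about 2 mm. A picture is of the moment at which its call begins.
- robot.hand_in(): hands the job in, once; it reports no verdict.
The state is a dict: "time": time; "qpos": joint angles; "qvel": joint speeds; "joint_efforts": joint torques, N m; "tool_pos": TCP position; "tool_rot": TCP orientation; "contact_force": force on the tool from outside, world axes, zero at the start; "torque": the same for the moment, N m; "opening": finger opening in m.
Only numpy, scipy, OpenCV 4.12 (cv2) and the standard library are available. Lean on these libraries where they do the work, as an engineer would, in place of code of your own. Each camera call takes 0.05 s, during which the arm holds its last target.

## Task

Someone has changed the board under the slab roller, so check what slab it will roll now: slide the thickness gauges flat along the board under the roller, from your side, until you find the one that goes through with a light drag - not loose, and never forced in if it is too thick. Leave that gauge lying squarely under the roller with its nose out past the roller's middle, the other two lying in their tray, and do not disturb the rest of the table.

Things in the scene. Friction and masses are not known exactly. Their poses are not given: they have to be found in the camera images.
- slab_roller: Table-top slab roller, fixed: two green end frames 334 mm apart, 150 mm deep in x, 142 mm high (knobs to 176 mm), carry an aluminium roller, 63 mm diameter, 290 mm long, axis along y; it is geared and does not turn by itself. Origin on the table below the middle of the roller's axis; x is the feed direction (gauges go in from the -x side, the robot's, towards +x); z up.
- roller_axis (a point): Middle of the roller's axis at rest, 52.5 mm above the table. At the slab roller's -y end stand a green gear case 165 mm high and a crank reaching up to 250 mm. A tie rod also joins the frames, 118 mm up, 34 mm to the +x side of the roller's axis. None of these is used.
- nip (a point): Middle of the roller's lowest line with nothing under it, 21 mm above the table. The roller is sprung: it can be lifted by 12 mm and bears down on what lifts it with 1.2 N plus 4 N per mm. The gauge that fits lifts it 0.8 to 1.2 mm and slides with a drag of about 3.5 to 9 N; a thinner one passes without touching it; a thicker one would have to lift it 3.8 mm or more.
- board_edge (a point): Middle of the front (-x) lower edge of the brown hardboard bed board, at table height, 180 mm to the -x side of the roller's axis. The board lies on the table under the roller, 260 mm in x (to 80 mm past the axis) by 245 mm in y. It is 10, 13 or 16 mm thick (within 0.2 mm), not known which. The other two boards lie out of use on the table at the +x side.
- tray: Wooden tray, fixed on the table, 215 mm (its x) by 240 mm (its y) outside, walls 6 mm thick and 14 mm high, floor 6 mm thick. Origin at the centre of its underside. The three gauges lie in it at the start, side by side 70 mm apart in any order, along its x axis, noses to +x, handles to -x.
- gauge6: Thickness gauge of 6 mm with a yellow plastic handle: a flat aluminium bar 25 mm wide (y) and 6 mm thick (z), 172 mm long, with a half-round nose, and on its tail a block handle 44 mm long (x), 25 mm wide (y), its top 38 mm above the bar's underside. Origin at the centre of the underside below the handle's middle; x along the bar to the nose (the nose's end is at x = 150 mm, the tail's end at x = -22 mm), z up. Weighs 0.08 to 0.22 kg.
- nose6 (a point): The end of the 6 mm gauge's nose, half way up its thickness, on its middle line.
- gauge9: Thickness gauge of 9 mm with a red plastic handle: a flat aluminium bar 25 mm wide (y) and 9 mm thick (z), 172 mm long, with a half-round nose, and on its tail a block handle 44 mm long (x), 25 mm wide (y), its top 38 mm above the bar's underside. Origin at the centre of the underside below the handle's middle; x along the bar to the nose (the nose's end is at x = 150 mm, the tail's end at x = -22 mm), z up. Weighs 0.08 to 0.22 kg.
- nose9 (a point): The end of the 9 mm gauge's nose, half way up its thickness, on its middle line.
- gauge12: Thickness gauge of 12 mm with a blue plastic handle: a flat aluminium bar 25 mm wide (y) and 12 mm thick (z), 172 mm long, with a half-round nose, and on its tail a block handle 44 mm long (x), 25 mm wide (y), its top 38 mm above the bar's underside. Origin at the centre of the underside below the handle's middle; x along the bar to the nose (the nose's end is at x = 150 mm, the tail's end at x = -22 mm), z up. Weighs 0.08 to 0.22 kg.
- nose12 (a point): The end of the 12 mm gauge's nose, half way up its thickness, on its middle line.
- stamp_bowl: Bystander: yellow plastic bowl, 130 mm across, 62 mm high, full of bisque stamps; origin at the centre of its underside.
- steel_bowl: Bystander: steel bowl, 140 mm across, 55 mm high, full of bisque stamps; origin at the centre of its underside.
- rolling_pin: Bystander: wooden rolling pin along its x axis, 360 mm long, 48 mm thick; origin under its middle.
- stamp: Bystander: one small bisque stamp standing on end, 24 mm across, 45 mm high; origin at the centre of its underside.
- pencil: Bystander: red pencil lying along its x axis, 165 mm long, 9 mm thick; origin under its middle.
- tool_pot: Bystander: terracotta pot of modelling tools, 80 mm across, tools up to 190 mm high; origin at the centre of its underside.
Things that resemble listed ones, but are neither listed nor needed, are in the scene too. What is shaped like the gauge9 but orange or pink is not meant.

How it is judged:
At the end, for the whole second after the job is handed in: The gauge that fits lies flat and square (0.2 rad) under the roller, nose 10 to 70 mm past its axis and within 125 mm of its middle, the roller bearing on it with 1.5 to 11.5 N (thinner: untouched; thicker: pressed harder); the other two lie flat inside the tray; all are at rest ((((x of nose6 in the frame of slab_roller between 0.01 and 0.07 m and y of nose6 in the frame of slab_roller between -0.125 and 0.125 m and angle between the x axis of gauge6 and the x axis of slab_roller, either way round below 0.2 rad and angle between gauge6's own z axis and vertical below 0.08 rad and contact force between gauge6 and slab_roller between 1.5 and 11.5 N) and (angle between gauge9's own z axis and vertical below 0.08 rad and z of gauge9 in the frame of tray below 0.012 m and x of gauge9 in the frame of tray between -0.105 and 0.105 m and y of gauge9 in the frame of tray between -0.115 and 0.115 m and x of nose9 in the frame of tray between -0.105 and 0.105 m and y of nose9 in the frame of tray between -0.115 and 0.115 m) and (angle between gauge12's own z axis and vertical below 0.08 rad and z of gauge12 in the frame of tray below 0.012 m and x of gauge12 in the frame of tray between -0.105 and 0.105 m and y of gauge12 in the frame of tray between -0.115 and 0.115 m and x of nose12 in the frame of tray between -0.105 and 0.105 m and y of nose12 in the frame of tray between -0.115 and 0.115 m)) or ((x of nose9 in the frame of slab_roller between 0.01 and 0.07 m and y of nose9 in the frame of slab_roller between -0.125 and 0.125 m and angle between the x axis of gauge9 and the x axis of slab_roller, either way round below 0.2 rad and angle between gauge9's own z axis and vertical below 0.08 rad and contact force between gauge9 and slab_roller between 1.5 and 11.5 N) and (angle between gauge6's own z axis and vertical below 0.08 rad and z of gauge6 in the frame of tray below 0.012 m and x of gauge6 in the frame of tray between -0.105 and 0.105 m and y of gauge6 in the frame of tray between -0.115 and 0.115 m and x of nose6 in the frame of tray between -0.105 and 0.105 m and y of nose6 in the frame of tray between -0.115 and 0.115 m) and (angle between gauge12's own z axis and vertical below 0.08 rad and z of gauge12 in the frame of tray below 0.012 m and x of gauge12 in the frame of tray between -0.105 and 0.105 m and y of gauge12 in the frame of tray between -0.115 and 0.115 m and x of nose12 in the frame of tray between -0.105 and 0.105 m and y of nose12 in the frame of tray between -0.115 and 0.115 m)) or ((x of nose12 in the frame of slab_roller between 0.01 and 0.07 m and y of nose12 in the frame of slab_roller between -0.125 and 0.125 m and angle between the x axis of gauge12 and the x axis of slab_roller, either way round below 0.2 rad and angle between gauge12's own z axis and vertical below 0.08 rad and contact force between gauge12 and slab_roller between 1.5 and 11.5 N) and (angle between gauge6's own z axis and vertical below 0.08 rad and z of gauge6 in the frame of tray below 0.012 m and x of gauge6 in the frame of tray between -0.105 and 0.105 m and y of gauge6 in the frame of tray between -0.115 and 0.115 m and x of nose6 in the frame of tray between -0.105 and 0.105 m and y of nose6 in the frame of tray between -0.115 and 0.115 m) and (angle between gauge9's own z axis and vertical below 0.08 rad and z of gauge9 in the frame of tray below 0.012 m and x of gauge9 in the frame of tray between -0.105 and 0.105 m and y of gauge9 in the frame of tray between -0.115 and 0.115 m and x of nose9 in the frame of tray between -0.105 and 0.105 m and y of nose9 in the frame of tray between -0.115 and 0.115 m))) and linear speed of each of gauge6, gauge9, gauge12 below 0.01 m/s).
It fails at once if a gauge is forced: the roller frame or roller and a gauge press on one another with more than 15 N (contact force between any of gauge6, gauge9, gauge12 and slab_roller above 15 N).
It fails at once if a bystander (bowl, rolling pin, stamp, pencil or tool pot) is moved by more than 30 mm (distance of any of stamp_bowl, steel_bowl, rolling_pin, stamp, pencil, tool_pot from where it was at the start of the episode above 0.03 m).
It also fails if it takes over 72 s, if anything falls off the work surface, if the arm or the gripper's body presses on something with over 40 N, if the wrist force passes 120 N, or if a joint passes its speed limit or range.

## Working session

There is one attempt and no reset: what is moved stays moved. The work goes in short steps, Python scripts to look and compute and a tool call to move; the robot and the scene stay as the last step left them, time stands still between calls to the robot, and variables do not carry over. Pictures are saved under pics/ and viewed, and the job is handed in when it is done.

Besides the shell and the picture viewer there is one more tool, called as name(argument=value, ...) on one line, values as JSON. arm_command: Moves the arm, as the interface text tells. Its arguments: {"type":"object","properties":{"motion":{"type":"array"},"grip_force":{"type":"number"}},"required":["motion"]}

```bash
ls; mkdir -p pics
python3 - <<'E'
from cell import robot
import cv2,numpy as np,pickle
print(robot.observe())
d={}
for n in ["scene","side","wrist"]:
    c=robot.read_camera(n);d[n]=c
    cv2.imwrite(f"pics/{n}0.png",c["image"][:,:,::-1]); print(n,c["fov_y"],c["cx"],c["cy"],np.round(c["cam_to_world"],3).tolist())
pickle.dump(d,open("cam0.pkl","wb"))
E
```

```text
pics
{'time': 0.0, 'qpos': array([-1.30796089e+00,  3.42717303e-01,  1.52502180e+00, -1.64277693e-05,
        1.27539177e+00, -1.45995627e-01]), 'qvel': array([-1.09080888e-03,  1.07791545e-05, -3.18374592e-04,  1.07015539e-03,
       -1.10187708e-03,  2.46463663e-03]), 'joint_efforts': array([-9.10841391e-04, -4.31241381e+01, -2.44216347e+01,  7.17427838e-02,
        5.60279202e-02, -1.11832051e-04]), 'tool_pos': array([ 0.20861757, -0.48132637,  0.22604611]), 'tool_rot': array([-3.14006851e+00, -2.08235556e-04,  4.08835695e-01]), 'contact_force': array([ 0.11432898,  0.32530187, -0.34255388]), 'torque': array([ 0.00326379,  0.02525135, -0.00043456]), 'opening': 0.09165720800871635}
scene 51.274015384195785 314.8931024300613 236.05799184564864 [[0.781, 0.543, -0.309, 1.0], [0.625, -0.673, 0.396, -0.685], [0.007, -0.503, -0.864, 1.475], [0.0, 0.0, 0.0, 1.0]]
side 56.0633584891521 326.89611595383496 245.46250421600146 [[-0.884, -0.369, 0.287, 0.144], [-0.468, 0.697, -0.543, 0.645], [0.0, -0.614, -0.789, 0.996], [0.0, 0.0, 0.0, 1.0]]
wrist 71.77909842481131 319.34739791048867 238.61833852342932 [[0.397, -0.884, -0.247, 0.276], [-0.918, -0.383, -0.106, -0.453], [-0.001, 0.268, -0.963, 0.384], [0.0, 0.0, 0.0, 1.0]]
```

View pics/scene0.png

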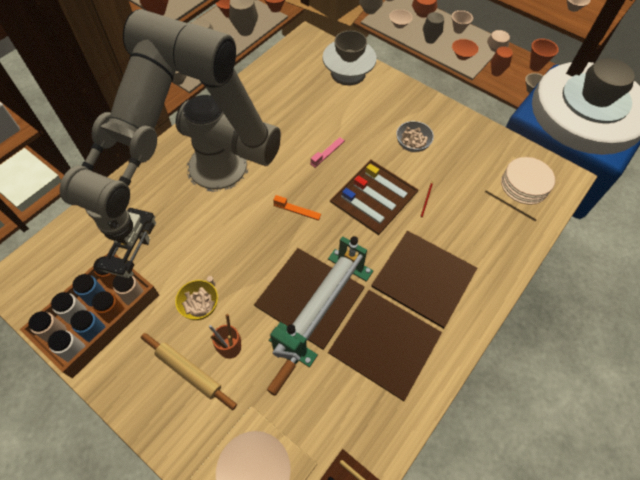

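View pics/side0.png

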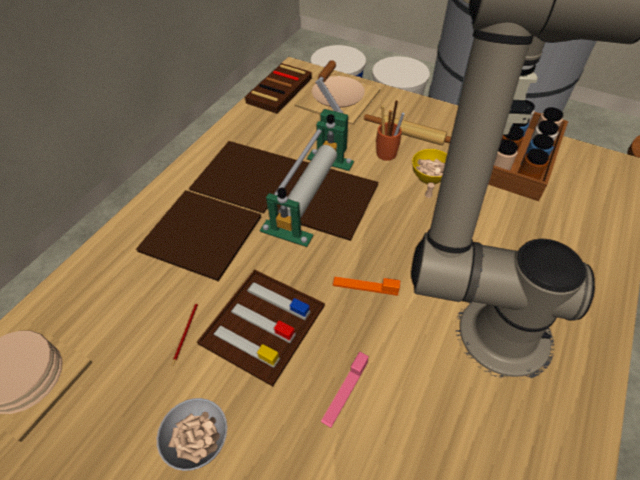

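View pics/wrist0.png

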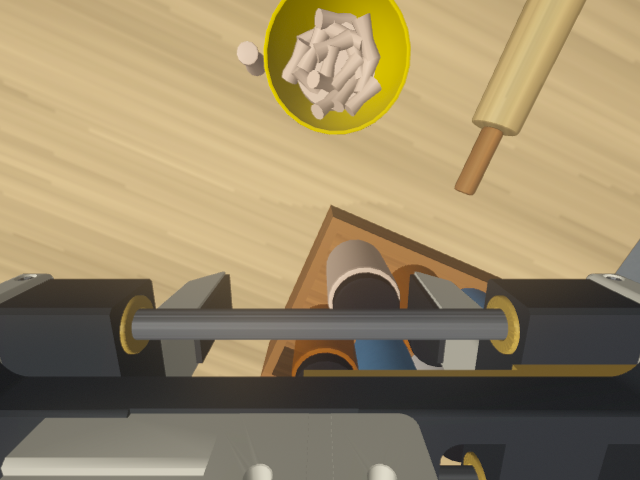

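The tray is at scene (375,195), with yellow, red and blue gauges. The orange (297,208) and pink (327,151) look-alikes lie outside it. The roller is at (325,295) and its board at (308,295). Next I'll measure poses from depth.

```bash
cat > h.py <<'E'
import numpy as np,cv2
def cloud(c):
    z=c["z_map"];H,W=z.shape;f=H/2/np.tan(np.radians(c["fov_y"])/2)
    u,v=np.meshgrid(np.arange(W),np.arange(H))
    P=np.stack([(u-c["cx"])/f*z,(v-c["cy"])/f*z,z],-1)
    T=c["cam_to_world"];W_=P@T[:3,:3].T+T[:3,3]
    W_[z<=0]=np.nan
    return W_
def proj(c,p):
    T=np.linalg.inv(c["cam_to_world"]);q=T[:3,:3]@np.asarray(p)+T[:3,3]
    f=c["image"].shape[0]/2/np.tan(np.radians(c["fov_y"])/2)
    return q[0]/q[2]*f+c["cx"],q[1]/q[2]*f+c["cy"]
def blobs(c,W,lo,hi,roi=None,minn=8):
    hsv=cv2.cvtColor(c["image"],cv2.COLOR_RGB2HSV)
    m=cv2.inRange(hsv,np.array(lo),np.array(hi))
    n,l,s,ce=cv2.connectedComponentsWithStats(m)
    r=[]
    for i in range(1,n):
        if s[i,4]>=minn:
            p=W[l==i]; r.append((s[i,4],ce[i].round(0),np.nanmedian(p,0).round(4),np.nanmin(p,0).round(3),np.nanmax(p,0).round(3)))
    return r
E
python3 - <<'E'
import pickle
from h import *
d=pickle.load(open("cam0.pkl","rb"))
for n in ["scene","side"]:
    c=d[n];W=cloud(c);print(n)
    for name,lo,hi in [("yel",(20,150,120),(32,255,255)),("red",(0,180,100),(5,255,255)),("blue",(105,150,80),(125,255,255)),("green",(65,80,30),(90,255,255)),("orange",(7,220,180),(14,255,255)),("pink",(160,100,150),(175,255,255))]:
        for b in blobs(c,W,lo,hi,minn=25): print(name,*b)
    for p in ([308,260],[300,320],[285,295]) if n=="scene" else ([350,200],[330,210],[345,225]): print(p,W[p[1]-2:p[1]+3,p[0]-2:p[0]+3].reshape(-1,3).mean(0))
E
```

```text
scene
yel 74 [372. 168.] [0.468  0.325  0.0409] [ 0.435  0.309 -0.003] [0.493 0.366 0.049]
yel 441 [192. 302.] [ 0.3295 -0.4605  0.0446] [ 0.252 -0.5   -0.008] [ 0.414 -0.358  0.068]
red 80 [361. 180.] [0.4691 0.2535 0.0403] [ 0.432  0.24  -0.001] [0.494 0.295 0.05 ]
red 27 [426. 202.] [0.6902 0.3501 0.0074] [ 0.674  0.296 -0.   ] [0.709 0.394 0.013]
blue 444 [528. 114.] [ 0.7306  1.2562 -0.2739] [ 0.685  1.203 -0.292] [ 0.868  1.436 -0.257]
blue 556 [614. 158.] [ 1.1743  1.2549 -0.2739] [ 1.03   1.203 -0.293] [ 1.218  1.445 -0.26 ]
blue 53 [349. 193.] [0.468  0.1828 0.0428] [0.449 0.169 0.032] [0.49  0.197 0.05 ]
green 25 [345. 241.] [ 0.6038 -0.0266  0.1399] [ 0.59  -0.033  0.134] [ 0.615 -0.02   0.144]
green 35 [361. 249.] [ 0.661  -0.0218  0.1411] [ 0.645 -0.029  0.136] [ 0.676 -0.014  0.147]
green 49 [334. 257.] [ 0.575  -0.038   0.0089] [ 0.559 -0.051  0.001] [ 0.589 -0.021  0.019]
green 105 [363. 273.] [ 0.6827 -0.0282  0.0083] [ 0.657 -0.041  0.001] [0.704 0.002 0.025]
green 444 [288. 337.] [ 0.6719 -0.3783  0.1614] [ 0.621 -0.402  0.129] [ 0.708 -0.344  0.17 ]
green 145 [307
[... 906 characters left out ...]
0.5   0.267 0.048]
blue 199 [299. 307.] [0.4639 0.1866 0.0419] [0.445 0.152 0.003] [0.486 0.197 0.048]
green 902 [335. 136.] [ 0.6362 -0.3554  0.117 ] [ 0.586 -0.398  0.005] [ 0.703 -0.333  0.179]
green 26 [311. 156.] [ 0.7258 -0.3382  0.0094] [ 0.716 -0.355  0.003] [ 0.733 -0.323  0.015]
green 945 [285. 222.] [ 0.6156 -0.0166  0.0476] [ 0.556 -0.049  0.003] [0.701 0.006 0.145]
orange 529 [366. 284.] [0.3522 0.0334 0.0092] [ 0.271 -0.002  0.003] [0.437 0.071 0.041]
pink 817 [345. 390.] [0.2772 0.3072 0.0089] [0.263 0.222 0.003] [0.292 0.391 0.041]
[350, 200] [ 0.52157089 -0.21621148  0.01297901]
[330, 210] [ 0.55599622 -0.15265593  0.01250504]
[345, 225] [ 0.49128287 -0.12187738  0.01183758]
```

Run:
```python
import pickle
from h import *
d=pickle.load(open("cam0.pkl","rb"))
for n in ["scene","side"]:
    c=d[n];W=cloud(c);im=c["image"].astype(int);print(n)
    P=W.reshape(-1,3);C=im.reshape(-1,3)
    dark=(C.max(1)<90)
    # roller points z 0.06-.09 in region
    bd=dark&(P[:,0]>.42)&(P[:,0]<.60)&(P[:,1]>-.32)&(P[:,1]<-.04)&(P[:,2]<.03)
    bp=P[bd]
    tb=(C[:,0]>130)&(P[:,0]>.25)&(P[:,0]<.75)&(P[:,1]>-.5)&(P[:,1]<.15)&(abs(P[:,2])<.012)
    A=P[tb];X=np.c_[A[:,:2],np.ones(len(A))];co=np.linalg.lstsq(X,A[:,2],rcond=None)[0]
    hb=bp[:,2]-np.c_[bp[:,:2],np.ones(len(bp))]@co
    print("board h",np.median(hb),np.mean(hb),hb.std(),len(hb),"tablefit",co)
    # board border: minAreaRect
    print(cv2.minAreaRect(bp[:,:2].astype(np.float32)*1000))
    r=(C.max(1)-C.min(1)<40)&(C.mean(1)>90)&(P[:,0]>.55)&(P[:,0]<.70)&(P[:,1]>-.33)&(P[:,1]<-.05)&(P[:,2]>.05)&(P[:,2]<.10)
    rp=P[r]; print("roller",len(rp)); 
    top=rp[rp[:,2]>.077]
    a=np.polyfit(top[:,1],top[:,0],1);print("toppts",len(top),a,top[:,1].min(),top[:,1].max(),rp[:,1].min(),rp[:,1].max(),np.arctan(a[0]))
    # tray silver bars
    t=(C.min(1)>120)&(C.max(1)-C.min(1)<40)&(P[:,0]>.4)&(P[:,0]<.7)&(P[:,1]>.1)&(P[:,1]<.4)&(P[:,2]<.04)
    m=t.reshape(480,640).astype(np.uint8);k,l,s,ce=cv2.connectedComponentsWithStats(m)
    for i in range(1,k):
        if s[i,4]>30: 
            q=W[l==i];print("bar",ce[i].round(),np.median(q,0).round(4),cv2.minAreaRect(q[:,:2].astype(np.float32)*1000))
    t=dark&(P[:,0]>.37)&(P[:,0]<.72)&(P[:,1]>.08)&(P[:,1]<.42)&(P[:,2]<.03)
    print("tray",cv2.minAreaRect(P[t][:,:2].astype(np.float32)*1000))
```

```text
scene
board h 0.012938178566028372 0.012944530005607852 0.0033486996424993824 2716 tablefit [ 0.00033378  0.00016248 -0.00158567]
((535.0496826171875, -188.40370178222656), (133.2692413330078, 269.3700866699219), 4.141117095947266)
roller 1246
toppts 850 [-0.10078162  0.62809196] -0.3295507504642474 -0.05056603428870676 -0.3295507504642474 -0.05056603428870676 -0.10044247195393224
bar [391. 186.] [0.5579 0.3219 0.0099] ((555.9443359375, 322.5457763671875), (37.65339660644531, 127.93183135986328), 88.38712310791016)
bar [379. 197.] [0.5547 0.2527 0.0122] ((552.2377319335938, 254.3603057861328), (35.64373016357422, 131.62933349609375), 86.71389770507812)
bar [367. 209.] [0.5512 0.1818 0.016 ] ((549.870361328125, 184.57565307617188), (38.3435173034668, 131.7926788330078), 88.32398986816406)
tray ((575.8094482421875, 239.56504821777344), (264.16180419921875, 297.33819580078125), 87.91732788085938)
side
board h 0.012998982068125421 0.012849189615618109 0.0024568627828454744 2780 tablefit [-0.00202318  0.00061313  0.00044699]
((535.1123657226562, -181.81350708007812), (143.2611846923828, 275.55908203125), 4.098377227783203)
roller 1253
toppts 708 [-0.09382949  0.62776367] -0.32989821902707117 -0.050086479780535154 -0.3299808092886025 -0.050086479780535154 -0.09355557643258239
bar [270. 296.] [0.5514 0.1825 0.017 ] ((538.985107421875, 182.12806701660156), (31.155996322631836, 150.28736877441406), 85.68226623535156)
bar [254. 318.] [0.5548 0.2516 0.014 ] ((553.646240234375, 249.46437072753906), (30.094226837158203, 125.28692626953125), 88.24207305908203)
bar [237. 341.] [0.5571 0.3215 0.0111] ((555.2361450195312, 320.093994140625), (29.111759185791016, 125.78498840332031), 88.8702163696289)
tray ((572.8446655273438, 227.36614990234375), (288.3905029296875, 299.58013916015625), 88.85498046875)
```

Both cameras put the board about 13.0 mm above the table, which points to the 9 mm (red) gauge. The drag will confirm it. I'll write a move calculator and go to look at the tray with the wrist camera.

```bash
cat >> h.py <<'E'
from scipy.spatial.transform import Rotation as Ro
def plan(st,p,yaw,tilt=0):
    R0=Ro.from_euler('xyz',st['tool_rot']);R1=Ro.from_euler('xyz',[np.pi,0,yaw])
    w=(R0.inv()*R1).as_rotvec()/(np.pi/2);t=R0.inv().apply(np.array(p)-st['tool_pos'])/.3
    print("row",np.round(w,4).tolist(),np.round(t,4).tolist(),"dist",np.linalg.norm(t)*.3, "rows",max(np.linalg.norm(t)*.3/.05,np.linalg.norm(w)*90/8.59))
E
cat > pl.py <<'E'
import sys
from cell import robot
from h import plan
a=[float(x) for x in sys.argv[1:]]
s=robot.observe();print(s['time'].__round__(2),s['tool_pos'].round(4),s['tool_rot'].round(4),s['contact_force'].round(2),s['torque'].round(3),round(s['opening'],4))
if a: plan(s,a[:3],a[3])
E
python3 pl.py .40 -.28 .27 -.04
```

```text
0.15 [ 0.2086 -0.4814  0.2262] [-3.1404e+00 -2.0000e-04  4.0880e-01] [-0.2  -0.14  0.63] [ 0.055  0.001 -0.02 ] 0.0915
row [-0.0007, 0.0001, 0.2857] [0.8523, -0.3628, -0.1454] dist 0.28128047513277116 rows 5.625609502655423
```

arm_command(motion=[[[0,0,0.286,0.852,-0.363,-0.145,0.2],[0,0,0.286,0.852,-0.363,-0.145,0.2],[0,0,0.286,0.852,-0.363,-0.145,0.2],[0,0,0.286,0.852,-0.363,-0.145,0.2],[0,0,0.286,0.852,-0.363,-0.145,0.2],[0,0,0.286,0.852,-0.363,-0.145,0.2],[0,0,0.286,0.852,-0.363,-0.145,0.2]]], grip_force=20)

```text
time: 0.85
tool_pos: [0.4029, -0.2767, 0.271]
tool_rot: [-3.141, -0.002, -0.034]
contact_force: [-0.6, -0.0, -0.4]
opening: 0.0552
```

```bash
python3 pl.py .40 .02 .27 -.04
```

```text
0.85 [ 0.4029 -0.2767  0.271 ] [-3.1414e+00 -2.2000e-03 -3.4500e-02] [-0.61 -0.01 -0.44] [-0.006  0.037  0.038] 0.0552
row [-0.0002, -0.0014, 0.0035] [-0.0439, -0.988, 0.0036] dist 0.2967056628966909 rows 5.934113257933818
```

arm_command(motion=[[[0,0,0,0,-0.99,0,0.2],[0,0,0,0,-0.99,0,0.2],[0,0,0,0,-0.99,0,0.2],[0,0,0,0,-0.99,0,0.2],[0,0,0,0,-0.99,0,0.2],[0,0,0,0,-0.99,0,0.2]]])

```text
time: 1.45
tool_pos: [0.4115, 0.0179, 0.2701]
tool_rot: [3.141, -0.0, -0.041]
contact_force: [1.0, -0.2, 0.8]
opening: 0.0552
```

```bash
python3 pl.py .45 .255 .27 -.04
```

```text
1.45 [0.4115 0.0179 0.2701] [ 3.1413e+00 -1.0000e-04 -4.1200e-02] [ 1.   -0.16  0.77] [ 0.041 -0.014 -0.004] 0.0552
row [0.0002, -0.0, -0.0007] [0.0958, -0.7949, 0.0002] dist 0.24020927728948718 rows 4.8041855457897435
```

arm_command(motion=[[[0,0,0,0.1,-0.795,0,0.2],[0,0,0,0.1,-0.795,0,0.2],[0,0,0,0.1,-0.795,0,0.2],[0,0,0,0.1,-0.795,0,0.2],[0,0,0,0.1,-0.795,0,0.2],[0,0,0,0.1,-0.795,0,0.2]]])

```text
time: 2.05
tool_pos: [0.4518, 0.2571, 0.2692]
tool_rot: [-3.141, 0.001, -0.036]
contact_force: [-0.2, -0.3, -0.2]
opening: 0.0555
```

Run:
```python
from cell import robot
import pickle
from h import *
d={}
for n in ["wrist","scene","side"]:
    d[n]=robot.read_camera(n); cv2.imwrite(f"pics/{n}1.png",d[n]["image"][:,:,::-1])
pickle.dump(d,open("cam1.pkl","wb"))
c=d["wrist"];W=cloud(c)
print(robot.observe()['tool_pos'])
for name,lo,hi in [("yel",(20,150,120),(32,255,255)),("red",(0,180,80),(5,255,255)),("blue",(105,150,80),(125,255,255))]:
    for b in blobs(c,W,lo,hi,minn=200): print(name,*b)
```

```text
[0.45150979 0.25272218 0.26964407]
yel 2006 [593.  26.] [ 0.6264 -0.0132  0.0643] [ 0.608 -0.037  0.035] [ 0.651 -0.008  0.087]
yel 900 [263. 196.] [0.4713 0.3212 0.0434] [0.441 0.309 0.004] [0.492 0.343 0.046]
red 530 [188.  11.] [0.6726 0.394  0.0077] [0.66  0.354 0.003] [0.683 0.426 0.011]
red 719 [322. 196.] [0.469  0.2525 0.0438] [0.447 0.241 0.04 ] [0.49  0.264 0.046]
```

View pics/wrist1.png

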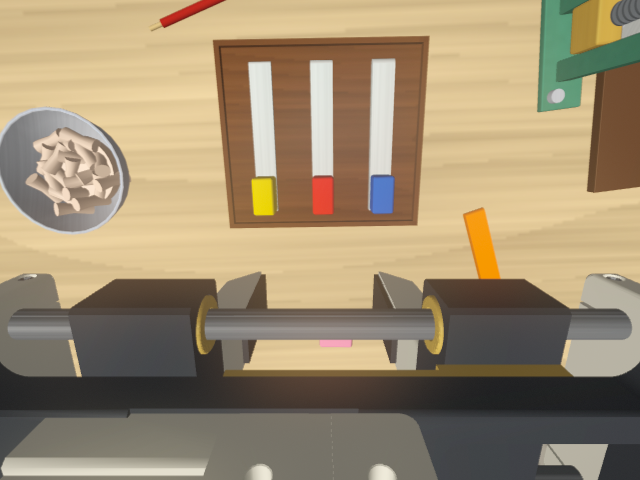

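View pics/scene1.png

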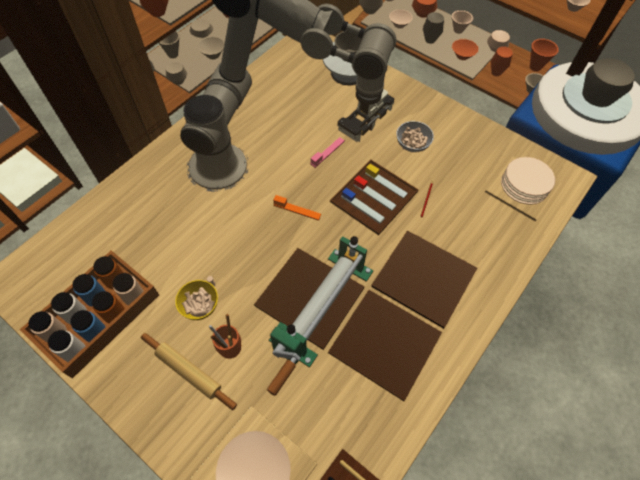

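The wrist view shows the tray centred near (322,132), with the yellow handle at (263,196), red at (322,196) and blue at (382,194). Possible matches for gauge9 are the red one in the tray (322,196), the orange one (480,240) outside, and the pink one (335,343) outside. Red in the tray fits the description, so I'll confirm it in a crop and take the bar direction.

Run:
```python
import pickle
from h import *
d=pickle.load(open("cam1.pkl","rb"));c=d["wrist"];W=cloud(c)
cv2.imwrite("pics/crop1.png",cv2.resize(c["image"][30:240,205:435,::-1],None,fx=3,fy=2.8,interpolation=cv2.INTER_CUBIC))
im=c["image"].astype(int);m=((im.min(2)>150)&(im.max(2)-im.min(2)<40)).astype(np.uint8);m[:50]=0;m[230:]=0
k,l,s,ce=cv2.connectedComponentsWithStats(m)
for i in range(1,k):
    if s[i,4]>500:
        q=W[l==i];q=q[(q[:,2]<.03)]
        A=q[(q[:,0]>.515)&(q[:,0]<.59)];a=np.polyfit(A[:,0],A[:,1],1)
        print(ce[i].round(),np.median(q,0).round(4),"yaw",np.arctan(a[0]).round(4),"y at .55",np.polyval(a,.55).round(4),"xmax",np.percentile(q[:,0],99.5).round(4))
# tray wall tops
P=W.reshape(-1,3);C=im.reshape(-1,3)
hsv=cv2.cvtColor(c["image"],cv2.COLOR_RGB2HSV).reshape(-1,3)
uu,vv=np.meshgrid(np.arange(640),np.arange(480));
t=(C[:,0]<150)&(C[:,0]>C[:,2]+15)&(uu.ravel()>210)&(uu.ravel()<435)&(vv.ravel()>30)&(vv.ravel()<235)&(P[:,2]<.02)&(P[:,2]>.004)
print(t.sum(),cv2.minAreaRect(P[t][:,:2].astype(np.float32)*1000),np.median(P[t],0))
```

```text
[381. 117.] [0.5547 0.1812 0.0178] yaw -0.0199 y at .55 0.181 xmax 0.6154
[322. 116.] [0.5586 0.2503 0.0148] yaw -0.0228 y at .55 0.2505 xmax 0.6173
[262. 118.] [0.5595 0.3202 0.0118] yaw -0.021 y at .55 0.3204 xmax 0.6184
[ 77. 148.] [0.5506 0.5302 0.0229] yaw 0.9915 y at .55 0.5308 xmax 0.5634
26499 ((532.76318359375, 251.13821411132812), (238.86561584472656, 214.6621551513672), 88.75810241699219) [0.55002589 0.25262472 0.00609976]
```

View pics/crop1.png

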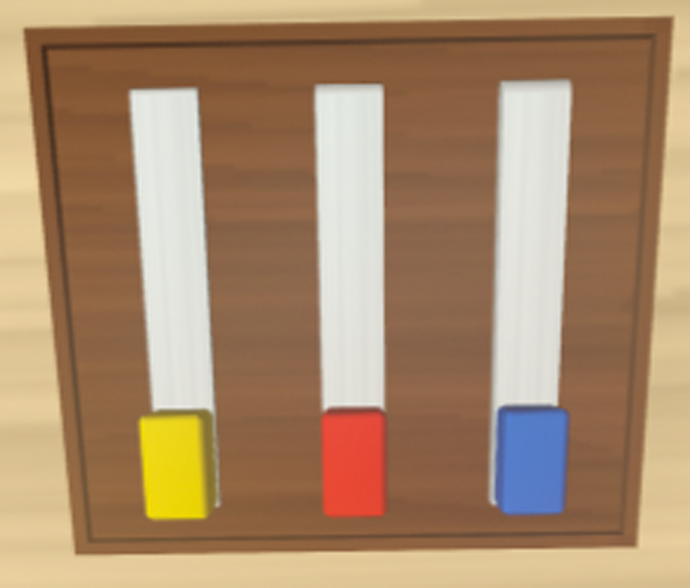

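```bash
python3 pl.py .468 .253 .10 -.035
```

```text
2.2 [0.4515 0.2527 0.2696] [ 3.1404e+00  1.0000e-03 -4.0500e-02] [ 1.06 -1.27 -0.06] [ 0.057  0.044 -0.054] 0.0552
row [0.0008, 0.0006, -0.0035] [0.0554, -0.0038, 0.5654] dist 0.17044387836531721 rows 3.408877567306344
```

Crop confirmed: the red-handled gauge is the middle one in the tray, lying flat with yaw about -0.022. I'll descend onto its handle.

```bash
python3 pl.py .468 .2525 .10 -.022;python3 pl.py .468 .2525 .014 -.022
```

```text
2.2 [0.4515 0.2527 0.2696] [ 3.1404e+00  1.0000e-03 -4.0500e-02] [ 1.06 -1.27 -0.06] [ 0.057  0.044 -0.054] 0.0552
row [0.0008, 0.0006, -0.0118] [0.0555, -0.0022, 0.5654] dist 0.1704437967647503 rows 3.408875935295006
2.2 [0.4515 0.2527 0.2696] [ 3.1404e+00  1.0000e-03 -4.0500e-02] [ 1.06 -1.27 -0.06] [ 0.057  0.044 -0.054] 0.0552
row [0.0008, 0.0006, -0.0118] [0.0558, -0.0025, 0.8521] dist 0.25617546391491003 rows 5.1235092782982
```

arm_command(motion=[[[0,0,-0.012,0.055,-0.002,0.2,0.15],[0,0,-0.012,0.055,-0.002,0.35,0.15],[0,0,-0.012,0.055,-0.002,0.5,0.15],[0,0,-0.012,0.055,-0.002,0.6,0.15],[0,0,-0.012,0.055,-0.002,0.65,0.15],[0,0,-0.012,0.055,-0.002,0.65,0.15]]])

```text
time: 2.8
tool_pos: [0.4669, 0.2511, 0.0732]
tool_rot: [3.139, 0.005, -0.024]
contact_force: [0.1, 0.6, -0.3]
opening: 0.053
```

```bash
python3 pl.py .468 .2525 .014 -.022
python3 - <<'E'
from cell import robot
import pickle
from h import *
c=robot.read_camera("wrist");cv2.imwrite("pics/w2.png",c["image"][:,:,::-1]);W=cloud(c)
for b in blobs(c,W,(0,180,80),(5,255,255),minn=200): print(*b)
E
```

```text
2.8 [0.4669 0.2511 0.0732] [ 3.1393  0.0047 -0.024 ] [ 0.08  0.56 -0.31] [ 0.099  0.043 -0.072] 0.053
row [0.0014, 0.003, -0.0013] [0.0046, -0.0051, 0.1973] dist 0.05921278835138966 rows 1.1842557670277931
2768 [316. 266.] [0.4702 0.2528 0.0437] [0.431 0.24  0.004] [0.491 0.269 0.046]
```

View pics/w2.png

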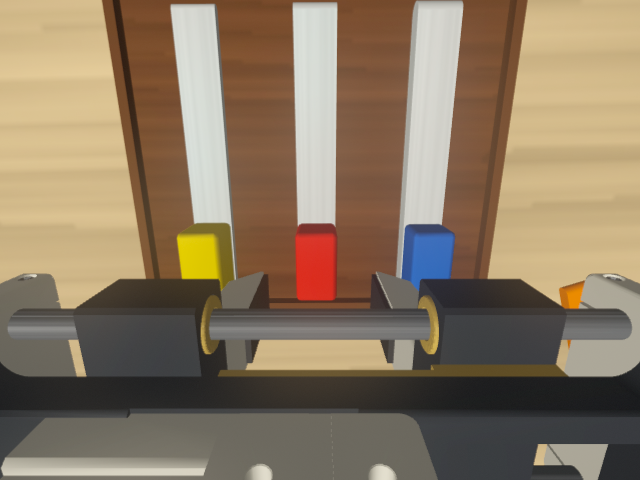

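arm_command(motion=[[[0.001,0.003,0,0.005,-0.005,0.08,0.15],[0.001,0.003,0,0.005,-0.005,0.15,0.15],[0.001,0.003,0,0.005,-0.005,0.19,0.15],[0.001,0.003,0,0.005,-0.005,0.197,0.15],[0.001,0.003,0,0.005,-0.005,0.197,0.15]]])

```text
time: 3.35
tool_pos: [0.4703, 0.2549, 0.0169]
tool_rot: [-3.14, -0.006, -0.022]
contact_force: [0.1, -0.2, 0.3]
opening: 0.0527
```

```bash
python3 pl.py .468 .2525 .014 -.022
```

```text
3.35 [0.4703 0.2549 0.0169] [-3.1397 -0.0058 -0.0221] [ 0.13 -0.25  0.27] [0.03  0.051 0.019] 0.0527
row [-0.0012, -0.0037, -0.0] [-0.0075, 0.0082, 0.0097] dist 0.004428131018886057 rows 0.08856262037772113
```

Pose readings jitter by 1–2 mm, so I'll average several readings.

```bash
cat > av.py <<'E'
import sys
from cell import robot
from h import *
a=[float(x) for x in sys.argv[1:]]
S=[]
for i in range(6):
    robot.read_camera("wrist"); S.append(robot.observe())
R=Ro.from_euler('xyz',[s['tool_rot'] for s in S]).mean()
s=dict(S[-1]);s['tool_rot']=R.as_euler('xyz');s['tool_pos']=np.mean([x['tool_pos'] for x in S],0)
F=np.array([x['contact_force'] for x in S]);T=np.array([x['torque'] for x in S])
print(round(s['time'],2),s['tool_pos'].round(4),s['tool_rot'].round(4),"std",np.std([x['tool_pos'] for x in S],0).round(4),"F",F.mean(0).round(2),F.std(0).round(2),"T",T.mean(0).round(3),round(s['opening'],4))
if a: plan(s,a[:3],a[3])
E
python3 av.py .468 .2525 .014 -.022
```

```text
3.65 [0.4703 0.2552 0.0171] [-3.1395 -0.0064 -0.0216] std [0.0002 0.     0.0002] F [ 0.32 -0.14 -0.14] [0.69 0.4  0.28] T [ 0.022  0.011 -0.01 ] 0.0525
row [-0.0014, -0.0041, 0.0002] [-0.0076, 0.0092, 0.0102] dist 0.004708374172188704 rows 0.09416748344377407
```

arm_command(motion=[[[-0.0014,-0.004,0,-0.0076,0.009,0.01,0.15],[-0.0014,-0.004,0,-0.0076,0.009,0.01,0.15],[-0.0014,-0.004,0,-0.0076,0.009,0.01,0.15]]])

```text
time: 3.95
tool_pos: [0.4672, 0.2522, 0.0129]
tool_rot: [3.141, 0.002, -0.022]
contact_force: [-0.2, 0.5, -0.2]
opening: 0.0529
```

```bash
python3 av.py .468 .2525 .014 -.022
```

```text
4.25 [0.4673 0.2524 0.013 ] [ 3.1409e+00  1.6000e-03 -2.1600e-02] std [0. 0. 0.] F [-0.11 -0.35 -0.14] [0.69 0.33 0.5 ] T [ 0.047 -0.014  0.013] 0.0527
row [0.0005, 0.001, 0.0003] [0.0022, -0.0005, -0.0032] dist 0.0011737936072218791 rows 0.023475872144437582
```

arm_command(motion=[[[0,0,0,0,0,0,-1],[0,0,0,0,0,0,-1],[0,0,0,0,0,0,-1],[0,0,0,0,0,0,-1],[0,0,0,0,0,0,-1]]], grip_force=25)

```text
time: 4.75
tool_pos: [0.4673, 0.2524, 0.0131]
tool_rot: [3.141, 0.002, -0.022]
contact_force: [-0.2, 0.6, 1.2]
opening: 0.0249
```

```bash
python3 av.py .45 .25 .1 -.022
```

```text
5.05 [0.4673 0.2524 0.0131] [ 3.1409e+00  1.5000e-03 -2.1700e-02] std [0. 0. 0.] F [-0.53  0.06  0.  ] [0.35 0.3  0.81] T [ 0.071  0.018 -0.045] 0.0245
row [0.0004, 0.001, 0.0002] [-0.058, 0.0094, -0.2897] dist 0.08866710078664089 rows 1.7733420157328177
```

Grip is at 24.5 mm. Lifting straight up, then back.

arm_command(motion=[[[0,0,0,0,0,-0.05,-1],[0,0,0,0,0,-0.15,-1],[0,0,0,0,0,-0.28,-1],[0,0,0,-0.08,0,-0.36,-1],[0,0,0,-0.19,0,-0.36,-1],[0,0,0,-0.3,0,-0.36,-1],[0,0,0,-0.3,0,-0.36,-1]]])

```text
time: 5.75
tool_pos: [0.373, 0.2538, 0.1209]
tool_rot: [3.139, 0.006, -0.02]
contact_force: [0.4, -0.2, -0.8]
opening: 0.0248
```

```bash
python3 - <<'E'
from cell import robot
from h import *
for n in ["wrist","scene","side"]:
    c=robot.read_camera(n);cv2.imwrite(f"pics/{n}3.png",c["image"][:,:,::-1])
E
python3 av.py .39 .0 .12 .03
```

```text
6.2 [0.3783 0.2544 0.1211] [ 3.1409e+00  1.3000e-03 -2.2100e-02] std [0.0002 0.0001 0.0001] F [ 0.02 -0.12 -1.5 ] [0.2  0.17 0.64] T [0.023 0.103 0.011] 0.0247
row [0.0004, 0.0008, -0.0332] [0.0578, 0.8468, 0.0041] dist 0.2546404402857674 rows 5.0928088057153476
```

View pics/wrist3.png

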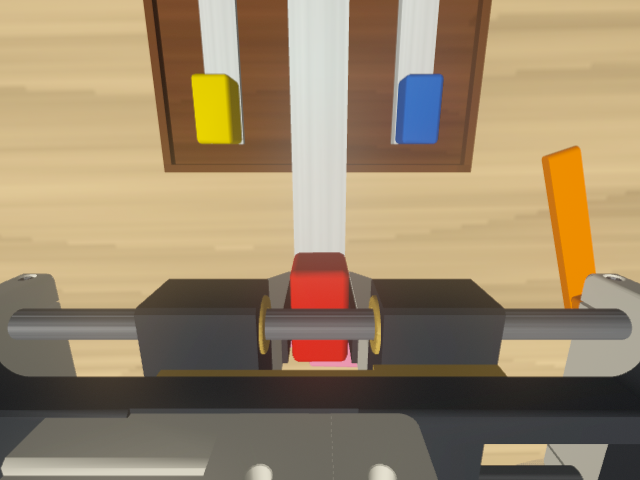

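The red gauge is held straight, and yellow and blue are undisturbed. Moving across to the roller.

arm_command(motion=[[[0,0,-0.033,0.058,0.1,0,-1],[0,0,-0.033,0.058,0.25,0,-1],[0,0,-0.033,0.058,0.4,0,-1],[0,0,-0.033,0.058,0.55,0,-1],[0,0,-0.033,0.058,0.7,0,-1],[0,0,-0.033,0.058,0.8,0,-1],[0,0,-0.033,0.058,0.85,0,-1]]])

```text
time: 6.9
tool_pos: [0.3895, -0.0034, 0.1214]
tool_rot: [3.14, 0.001, 0.027]
contact_force: [1.4, 0.1, -0.6]
opening: 0.025
```

```bash
python3 av.py .40 -.20 .12 .097
```

```text
7.2 [ 0.3896 -0.0017  0.1213] [3.1409e+00 1.5000e-03 2.8600e-02] std [0.0002 0.0014 0.0001] F [-0.06  0.12 -1.83] [0.65 0.51 0.42] T [0.032 0.094 0.001] 0.025
row [0.0004, 0.001, -0.0435] [0.0158, 0.6617, 0.005] dist 0.19856666833264394 rows 3.9713333666528787
```

Run:
```python
import pickle
from h import *
d=pickle.load(open("cam0.pkl","rb"))
yaw=.097;R=np.array([[np.cos(yaw),np.sin(yaw)],[-np.sin(yaw),np.cos(yaw)]])
for n in ["scene","side"]:
    c=d[n];W=cloud(c);P=W.reshape(-1,3);C=c["image"].reshape(-1,3).astype(int)
    L=(P[:,:2]-[.6464,-.19])@R.T
    r=(C.max(1)-C.min(1)<40)&(C.mean(1)>90)&(abs(L[:,0])<.03)&(abs(L[:,1])<.2)&(P[:,2]>.06)&(P[:,2]<.09)
    print(n,"roller v",np.percentile(L[r][:,1],[0,1,50,99,100]).round(4),"u",np.percentile(L[r&(P[:,2]>.08)][:,0],[2,50,98]).round(4), "by v:",[np.median(L[r&(P[:,2]>.078)&(L[:,1]>a)&(L[:,1]<a+.07)][:,0]).round(4) for a in (-.14,-.07,0,.07)], P[r][:,2].max())
    b=(C.max(1)<90)&(L[:,0]>-.22)&(L[:,0]<-.08)&(abs(L[:,1])<.18)&(P[:,2]<.03)&(P[:,2]>.004)
    print("board",cv2.minAreaRect(L[b].astype(np.float32)*1000),np.percentile(L[b],[.5,99.5],axis=0).round(4).tolist())
```

```text
scene roller v [-0.1428 -0.1381 -0.0036  0.152   0.1574] u [-0.015   0.0015  0.0175] by v: [np.float64(0.0016), np.float64(0.0011), np.float64(0.0013), np.float64(0.0003)] 0.08931575808979675
board ((-128.20664978027344, -0.7565231323242188), (245.19613647460938, 97.35760498046875), 89.61494445800781) [[-0.1747, -0.1214], [-0.0806, 0.1185]]
side roller v [-0.1443 -0.1402 -0.0039  0.1441  0.151 ] u [-0.0144 -0.0002  0.0146] by v: [np.float64(-0.0008), np.float64(-0.0016), np.float64(-0.0012), np.float64(-0.0003)] 0.08869902945591357
board ((-130.01425170898438, 2.5930938720703125), (246.72930908203125, 99.8445816040039), 89.95387268066406) [[-0.1792, -0.1182], [-0.0803, 0.1244]]
```

arm_command(motion=[[[0,0,-0.043,0.016,0.1,0,-1],[0,0,-0.043,0.016,0.25,0,-1],[0,0,-0.043,0.016,0.4,0,-1],[0,0,-0.043,0.016,0.5,0,-1],[0,0,-0.043,0.016,0.6,0,-1],[0,0,-0.043,0.016,0.64,0,-1],[0,0,-0.043,0.016,0.64,0,-1]]])

```text
time: 7.9
tool_pos: [0.4004, -0.193, 0.1213]
tool_rot: [3.141, 0.002, 0.097]
contact_force: [0.3, 0.2, -1.9]
opening: 0.0249
```

```bash
python3 - <<'E'
from cell import robot
from h import *
for n in ["wrist","scene","side"]:
    c=robot.read_camera(n);cv2.imwrite(f"pics/{n}4.png",c["image"][:,:,::-1])
E
python3 av.py
```

```text
8.35 [ 0.4    -0.1916  0.1215] [3.1414e+00 1.8000e-03 9.9200e-02] std [0.0001 0.0004 0.0001] F [-0.15 -0.07 -2.09] [0.35 0.52 0.25] T [0.002 0.1   0.014] 0.0252
```

View pics/wrist4.png

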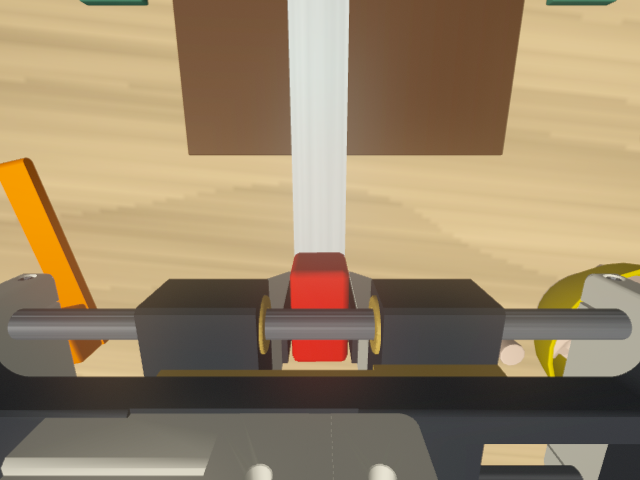

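View pics/side4.png

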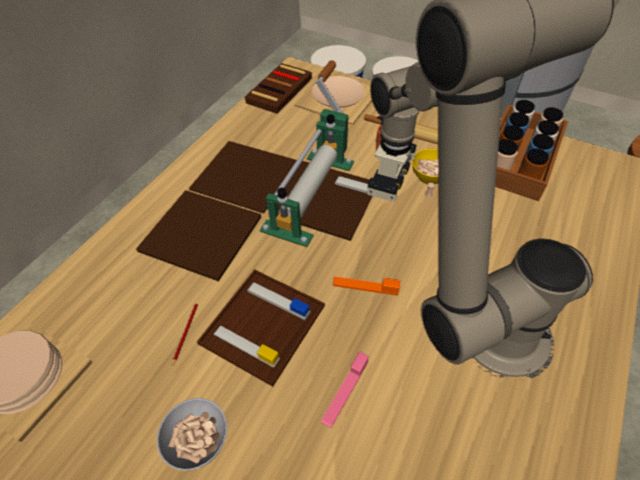

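The gauge is square to the board and central in the wrist view (bar at u≈318, board edge at v≈155). I'll lower it in front of the roller, with the nose 60 mm short of the axis.

```bash
python3 av.py .4374 -.2103 .026 .097
```

```text
8.65 [ 0.4    -0.1925  0.1215] [3.141e+00 1.600e-03 9.800e-02] std [0.     0.0001 0.    ] F [ 0.28  0.04 -1.8 ] [0.39 0.27 0.21] T [ 0.009  0.103 -0.008] 0.0249
row [0.0004, 0.001, 0.0006] [0.1187, 0.0709, 0.3182] dist 0.10409505817765038 rows 2.0819011635530074
```

arm_command(motion=[[[0,0.001,0,0.05,0.04,0.08,-1],[0,0.001,0,0.1,0.071,0.18,-1],[0,0.001,0,0.119,0.071,0.26,-1],[0,0.001,0,0.119,0.071,0.3,-1],[0,0.001,0,0.119,0.071,0.318,-1],[0,0.001,0,0.119,0.071,0.318,-1]]])

```text
time: 9.25
tool_pos: [0.437, -0.2103, 0.0259]
tool_rot: [-3.141, 0.001, 0.098]
contact_force: [0.3, -0.2, -1.9]
opening: 0.0249
```

```bash
python3 av.py .4374 -.2103 .020 .097
```

```text
9.55 [ 0.4378 -0.2108  0.0269] [ 3.14e+00 -1.20e-03  9.77e-02] std [0.0002 0.0001 0.0002] F [-0.01 -0.36 -1.5 ] [0.32 0.6  0.23] T [0.    0.072 0.026] 0.0248
row [0.001, -0.0007, 0.0004] [-0.0011, -0.0018, 0.0231] dist 0.006971021625648942 rows 0.13942043251297884
```

arm_command(motion=[[[0,0.001,0,0,0,0.008,-1],[0,0.001,0,0,0,0.016,-1],[0,0.001,0,0,0,0.018,-1],[0,0.001,0,0,0,0.018,-1]]])

```text
time: 9.95
tool_pos: [0.4373, -0.2104, 0.0204]
tool_rot: [3.141, -0.001, 0.098]
contact_force: [0.2, 0.2, -1.8]
opening: 0.0248
```

```bash
python3 av.py .4374 -.2103 .020 .097
```

```text
10.25 [ 0.4375 -0.2105  0.0206] [ 3.1411e+00 -1.5000e-03  9.7800e-02] std [0.     0.     0.0001] F [-0.13  0.19 -1.65] [0.39 0.4  0.42] T [ 0.015  0.115 -0.002] 0.025
row [0.0003, -0.0009, 0.0005] [-0.0002, -0.0006, 0.002] dist 0.0006310506684876148 rows 0.012621013369752297
```

arm_command(motion=[[[0,-0.002,0,0,0,0.003,-1],[0,-0.002,0,0,0,0.003,-1]]])

```text
time: 10.45
tool_pos: [0.4375, -0.2105, 0.0201]
tool_rot: [3.141, 0.002, 0.098]
contact_force: [-2.1, 0.3, 3.6]
opening: 0.0249
```

```bash
python3 av.py .4374 -.2103 .020 .097
```

```text
10.75 [ 0.4375 -0.2105  0.0201] [3.1409e+00 1.6000e-03 9.7900e-02] std [0. 0. 0.] F [-2.65  0.79  5.38] [0.6  0.43 0.58] T [0.166 0.322 0.049] 0.0252
row [0.0005, 0.001, 0.0006] [-0.0001, -0.0007, 0.0003] dist 0.0002445779274045367 rows 0.012949683001574541
```

Contact at TCP z=0.0201, so the gauge underside is at 13.0 mm, which again fits the 13 mm board. I'll ease the down-force and slide forward gently to just short of the roller for a tare reading.

arm_command(motion=[[[0,0,0,0.0,0,-0.0008,-1],[0,0,0,0.02,0,-0.0008,-1],[0,0,0,0.04,0,-0.0008,-1],[0,0,0,0.06,0,-0.0009,-1],[0,0,0,0.08,0,-0.0009,-1],[0,0,0,0.1,0,-0.001,-1],[0,0,0,0.11,0,-0.001,-1],[0,0,0,0.11,0,-0.001,-1]]])

```text
time: 11.55
tool_pos: [0.4707, -0.2073, 0.0202]
tool_rot: [3.141, 0.001, 0.098]
contact_force: [-2.3, -0.2, 5.0]
opening: 0.0251
```

```bash
python3 av.py
```

```text
11.85 [ 0.4707 -0.2074  0.0202] [3.1407e+00 1.0000e-03 9.7800e-02] std [0. 0. 0.] F [-0.66  0.75  4.73] [0.53 0.45 0.43] T [0.16  0.205 0.024] 0.0247
```

arm_command(motion=[[[0,0,0,0.007,0,-0.0006,-1],[0,0,0,0.014,0,-0.0006,-1],[0,0,0,0.021,0,-0.0006,-1],[0,0,0,0.028,0,-0.0006,-1],[0,0,0,0.035,0,-0.0006,-1],[0,0,0,0.042,0,-0.0006,-1]]])

```text
time: 12.45
tool_pos: [0.4821, -0.2061, 0.0202]
tool_rot: [3.141, 0.003, 0.098]
contact_force: [-4.1, -0.5, 6.4]
opening: 0.0248
```

```bash
python3 pl.py
```

```text
12.45 [ 0.4821 -0.2061  0.0202] [3.1414e+00 3.1000e-03 9.7900e-02] [-4.08 -0.48  6.36] [-0.108  0.812  0.038] 0.0248
```

arm_command(motion=[[[0,0,0,0.005,0,-0.0008,-1],[0,0,0,0.01,0,-0.0008,-1]]])

```text
time: 12.65
tool_pos: [0.4855, -0.2057, 0.0202]
tool_rot: [3.141, 0.002, 0.098]
contact_force: [-3.0, -0.9, 3.3]
opening: 0.0251
```

arm_command(motion=[[[0,0,0,0.005,0,0,-1],[0,0,0,0.01,0,0,-1]]])

```text
time: 12.85
tool_pos: [0.4888, -0.2054, 0.0202]
tool_rot: [3.141, 0.002, 0.098]
contact_force: [-2.2, 0.4, 2.3]
opening: 0.025
```

```bash
python3 av.py
```

```text
13.15 [ 0.4891 -0.2054  0.0202] [3.141e+00 1.200e-03 9.780e-02] std [0. 0. 0.] F [-0.53 -0.32  0.9 ] [0.66 0.33 0.55] T [0.073 0.229 0.011] 0.0249
```

arm_command(motion=[[[0,0,0,0.005,0,0,-1],[0,0,0,0.01,0,0,-1],[0,0,0,0.015,0,0,-1]]])

```text
time: 13.45
tool_pos: [0.4929, -0.2049, 0.0202]
tool_rot: [3.142, 0.003, 0.098]
contact_force: [-4.6, 0.1, 2.6]
opening: 0.0246
```

arm_command(motion=[[[0,0,0,0.005,0,0,-1],[0,0,0,0.01,0,0,-1]]])

```text
time: 13.65
tool_pos: [0.4951, -0.2046, 0.0202]
tool_rot: [-3.141, 0.004, 0.098]
contact_force: [-8.3, -0.7, 4.1]
opening: 0.0249
```

```bash
python3 av.py
```

```text
13.95 [ 0.4952 -0.2045  0.0202] [-3.1412  0.0039  0.0979] std [0. 0. 0.] F [-6.18 -0.77  2.67] [0.45 0.52 0.46] T [-0.123  0.886 -0.043] 0.025
```

arm_command(motion=[[[0,0,0,0.005,0,0,-1],[0,0,0,0.01,0,0,-1]]])

```text
time: 14.15
tool_pos: [0.4974, -0.2042, 0.0202]
tool_rot: [-3.141, 0.005, 0.098]
contact_force: [-9.8, -1.5, 6.3]
opening: 0.0247
```

```bash
python3 pl.py
```

```text
14.15 [ 0.4974 -0.2042  0.0202] [-3.1407  0.0054  0.098 ] [-9.79 -1.46  6.27] [-0.224  1.409 -0.053] 0.0247
```

Drag is around 8–10 N, and the arm's compliance is pressing the nose down onto the board. I'll take out that small pitch before going on.

arm_command(motion=[[[0,0.0025,0,0,0,-0.0004,-1],[0,0.0025,0,0,0,-0.0004,-1]]])

```text
time: 14.35
tool_pos: [0.4978, -0.2042, 0.0202]
tool_rot: [-3.141, 0.001, 0.098]
contact_force: [-6.8, -1.4, 2.6]
opening: 0.0248
```

```bash
python3 av.py
python3 - <<'E'
from cell import robot
from h import *
for n in ["wrist","side"]:
    c=robot.read_camera(n);cv2.imwrite(f"pics/{n}5.png",c["image"][:,:,::-1])
E
```

```text
14.65 [ 0.4978 -0.2042  0.0202] [-3.1409e+00  8.0000e-04  9.8000e-02] std [0. 0. 0.] F [-6.3  -0.51  2.92] [0.37 0.56 0.74] T [-0.208  1.302 -0.031] 0.0241
```

View pics/wrist5.png

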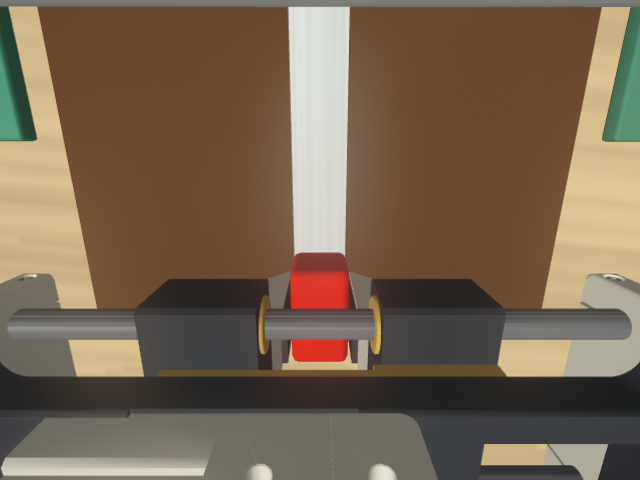

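The gauge is straight on the board with its nose just under the roller. Continuing slowly.

arm_command(motion=[[[0,0.0005,0,0.005,0,0,-1],[0,0.001,0,0.01,0,0,-1],[0,0.001,0,0.015,0,0,-1]]])

```text
time: 15.05
tool_pos: [0.5013, -0.2036, 0.0202]
tool_rot: [-3.14, 0.001, 0.098]
contact_force: [-11.1, -1.3, 5.5]
opening: 0.025
```

```bash
python3 pl.py
```

```text
15.05 [ 0.5013 -0.2036  0.0202] [-3.1402e+00  1.4000e-03  9.8200e-02] [-11.11  -1.3    5.51] [-0.31   1.902 -0.025] 0.025
```

Part of this drag comes from my own press on the board (about 7 N). I'll ease it off and re-measure while sliding.

arm_command(motion=[[[0,0,0,0,0,-0.001,-1],[0,0,0,0,0,-0.001,-1]]])

```text
time: 15.25
tool_pos: [0.5018, -0.2035, 0.0202]
tool_rot: [-3.14, 0.0, 0.098]
contact_force: [-7.3, -0.9, 1.8]
opening: 0.0247
```

```bash
python3 av.py
```

```text
15.55 [ 0.5018 -0.2036  0.0202] [-3.1403e+00  4.0000e-04  9.8000e-02] std [0. 0. 0.] F [-7.84 -0.79  2.38] [0.35 0.47 0.53] T [-0.277  1.485 -0.064] 0.0247
```

arm_command(motion=[[[0,0.0,0,0.005,0,-0.0005,-1],[0,0.0,0,0.01,0,-0.0007,-1],[0,0.0,0,0.015,0,-0.0008,-1]]])

```text
time: 15.85
tool_pos: [0.506, -0.203, 0.0203]
tool_rot: [-3.14, 0.001, 0.098]
contact_force: [-7.5, -1.4, 0.3]
opening: 0.0247
```

arm_command(motion=[[[0,0.0,0,0.005,0,-0.0002,-1],[0,0.0,0,0.01,0,-0.0002,-1],[0,0.0,0,0.015,0,-0.0002,-1]]])

```text
time: 16.15
tool_pos: [0.5106, -0.2025, 0.0202]
tool_rot: [-3.14, 0.001, 0.098]
contact_force: [-7.2, -0.2, 0.7]
opening: 0.0248
```

```bash
python3 av.py
```

```text
16.45 [ 0.5108 -0.2025  0.0203] [-3.14e+00  4.00e-04  9.81e-02] std [0. 0. 0.] F [-5.72 -0.41 -0.41] [0.59 0.46 0.44] T [-0.147  1.24  -0.007] 0.0252
```

There's a steady drag of about 7.3 N with the nose past the axis, so it is the light-drag fit. Sliding on to roughly 28 mm past.

arm_command(motion=[[[0,0,0,0.007,0,-0.0002,-1],[0,0,0,0.014,0,-0.0002,-1],[0,0,0,0.021,0,-0.0002,-1],[0,0,0,0.028,0,-0.0002,-1]]])

```text
time: 16.85
tool_pos: [0.519, -0.2017, 0.0203]
tool_rot: [-3.14, 0.001, 0.098]
contact_force: [-6.6, -0.1, -0.1]
opening: 0.0246
```

arm_command(motion=[[[0,0,0,0.007,0,0,-1],[0,0,0,0.014,0,0,-1],[0,0,0,0.021,0,0,-1],[0,0,0,0.021,0,0,-1]]])

```text
time: 17.25
tool_pos: [0.5256, -0.2011, 0.0202]
tool_rot: [-3.14, 0.0, 0.098]
contact_force: [-4.4, 0.2, -2.5]
opening: 0.0247
```

```bash
python3 av.py
```

```text
17.55 [ 0.5256 -0.2011  0.0203] [-3.1401e+00  1.0000e-04  9.8000e-02] std [0. 0. 0.] F [-5.14 -0.54 -1.61] [0.44 0.34 0.58] T [-1.450e-01  1.134e+00 -1.000e-03] 0.0247
```

Nose is about 29 mm past the axis. Releasing and looking.

arm_command(motion=[[[0,0,0,0,0,0,0.2],[0,0,0,0,0,0,0.2],[0,0,0,0,0,0,0.2],[0,0,0,0,0,0,0.2],[0,0,0,0,0,0,0.2]]])

```text
time: 18.05
tool_pos: [0.5276, -0.2017, 0.0214]
tool_rot: [3.141, -0.004, 0.098]
contact_force: [1.2, -0.4, 0.7]
opening: 0.0545
```

arm_command(motion=[[[0,0,0,0,0,-0.05,0.2],[0,0,0,0,0,-0.12,0.2],[0,0,0,0,0,-0.25,0.2],[0,0,0,0,0,-0.35,0.2],[0,0,0,-0.1,0,-0.45,0.2],[0,0,0,-0.2,0,-0.55,0.2],[0,0,0,-0.3,0,-0.6,0.2],[0,0,0,-0.4,0,-0.6,0.2]]])

```text
time: 18.85
tool_pos: [0.4072, -0.2141, 0.2032]
tool_rot: [3.137, -0.008, 0.098]
contact_force: [0.1, -1.1, -0.1]
opening: 0.055
```

```bash
python3 - <<'E'
from cell import robot
import pickle
from h import *
d={}
for n in ["wrist","scene","side"]:
    d[n]=robot.read_camera(n);cv2.imwrite(f"pics/{n}6.png",d[n]["image"][:,:,::-1])
pickle.dump(d,open("cam6.pkl","wb"))
yaw=.097;R=np.array([[np.cos(yaw),np.sin(yaw)],[-np.sin(yaw),np.cos(yaw)]])
for n in d:
    c=d[n];W=cloud(c)
    print(n,[ (b[0],b[1],b[2]) for b in blobs(c,W,(0,180,80),(5,255,255),minn=25)])
    P=W.reshape(-1,3);C=c["image"].reshape(-1,3).astype(int);L=(P[:,:2]-[.6464,-.19])@R.T
    t=(C.min(1)>110)&(C.max(1)-C.min(1)<45)&(L[:,0]>-.13)&(L[:,0]<.09)&(abs(L[:,1])<.04)&(P[:,2]<.035)&(P[:,2]>.01)
    print("bar",t.sum(),np.percentile(L[t],[1,50,99],axis=0).round(4).tolist() if t.sum() else "",np.median(P[t][:,2]),np.degrees(np.arctan(np.polyfit(L[t&(L[:,0]<-.04)][:,0],L[t&(L[:,0]<-.04)][:,1],1)[0])))
    for name,lo,hi in [("yel",(20,150,120),(32,255,255)),("blue",(105,150,80),(125,255,255))]:
        print([(name,b[1],b[2]) for b in blobs(c,W,lo,hi,minn=40) if .4<b[2][0]<.55 and b[2][1]>.1])
cv2.imwrite("pics/sidecrop6.png",cv2.resize(d["side"]["image"][90:260,220:420,::-1],None,fx=3.5,fy=3.5,interpolation=cv2.INTER_CUBIC))
E
python3 pl.py
```

```text
wrist [(np.int32(1414), array([317.,  94.]), array([ 0.5244, -0.2013,  0.0509]))]
bar 1802 [[-0.0916, -0.0117], [-0.0658, 0.0011], [-0.0412, 0.0135]] 0.021973257363101573 0.3222729814668646
[]
[]
scene [(np.int32(125), array([291., 279.]), array([ 0.5268, -0.2013,  0.0479]))]
bar 141 [[-0.0986, -0.0122], [-0.069, 0.0014], [-0.0405, 0.0171]] 0.019990114965128924 -0.09026955158079522
[('yel', array([372., 168.]), array([0.469 , 0.3242, 0.0418]))]
[('blue', array([348., 193.]), array([0.4698, 0.1818, 0.0427]))]
side [(np.int32(103), array([286.,  75.]), array([ 1.0205, -0.6673,  0.0369])), (np.int32(171), array([347., 196.]), array([ 0.5237, -0.1934,  0.0476])), (np.int32(134), array([185., 333.]), array([0.6819, 0.3643, 0.007 ]))]
bar 198 [[-0.1238, -0.0131], [-0.0616, 0.0052], [-0.0212, 0.0165]] 0.020945575889491808 -7.116808472970805
[('yel', array([267., 354.]), array([0.4667, 0.3265, 0.0419]))]
[('blue', array([299., 307.]), array([0.4631, 0.1868, 0.0423]))]
19.0 [ 0.4064 -0.2135  0.2014] [ 3.1404 -0.0048  0.0961] [ 0.63 -0.67 -0.02] [ 0.059 -0.044 -0.045] 0.0549
```

View pics/sidecrop6.png

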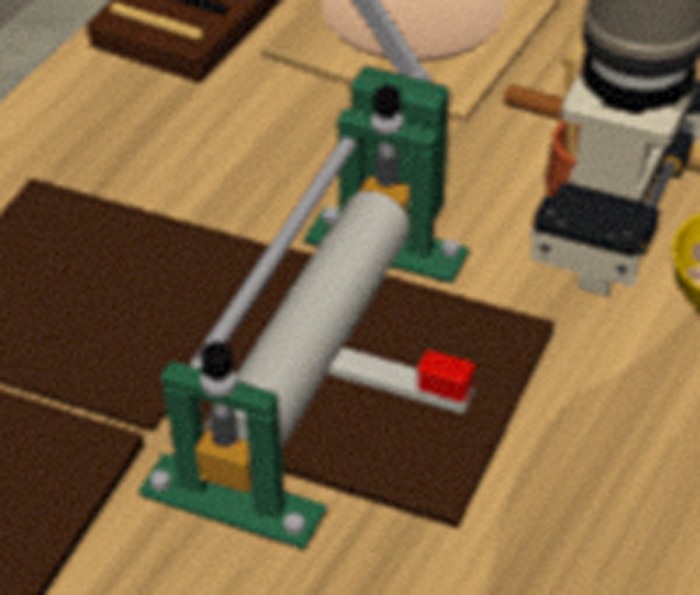

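View pics/scene6.png

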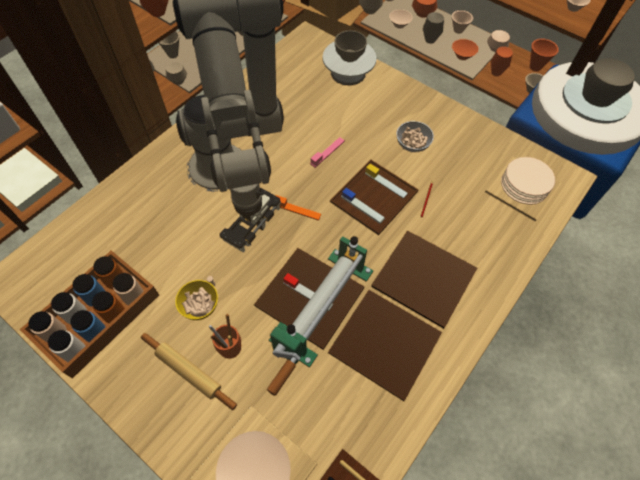

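View pics/wrist6.png

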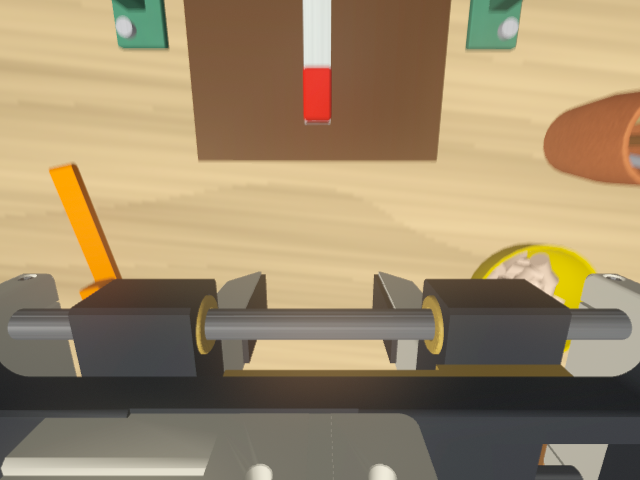

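The images show the red gauge square under the roller (handle at side (347,196)). Its bar top is 22.0 mm up, its yaw error is about 0.3° and its nose is about 28 mm past the axis. Yellow and blue are unmoved in the tray, so I'm handing in.

```bash
python3 -c "
from cell import robot
print(robot.hand_in())"
```

```text
the job is handed in; nothing more can be done
None
```

The 9 mm (red) gauge fits, so the board under the roller is the 13 mm one. I left that gauge under the roller, released it, and handed in at about 19 s.

- **Choosing the gauge:** I only tried the red one. Both overview cameras put the board about 13.0 mm above the table. The first touch of the gauge on the board gave the same height.
- **Drag:** it slid through with a steady 6.6–7.5 N. The drag at the hand rose briefly to about 11 N while the nose went in, partly because I was pressing it onto the board. I eased that off. I could not measure the contact force between gauge and roller directly; only the force at the wrist was available.
- **Final check of the gauge:** it lies flat and within about 0.3° of square in the wrist and scene views. The side camera's automatic bar fit gave −7°, which I put down to it picking up few pixels. Its nose is about 28 mm past the roller's axis, worked out from the handle position because the roller hides the nose from the cameras.
- **Rest of the table:** the yellow and blue gauges are still in the tray where they started. The bystander objects show no movement in the pictures; I did not measure them.

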